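# Stamp a sheet-metal sample with the spring punch

## Task

Push the folded sheet-metal sample in the guide of the marking stand fully home against its stop, then take the mallet and drive the sprung punch right down with a brisk blow of the mallet (not a slow push) to stamp the sample. Finally set the mallet back on the rubber mat, standing on its face as you found it, with the sample still home, the punch sprung back up, and the roller, brush and spare sample left alone.

Things in the scene. Friction and masses are not known exactly. Their poses are not given: they have to be found in the camera images.
- stand: Fixed grey marking stand, deck 260 x 110 x 15 mm. Origin on the table directly below the punch axis, z up; deck spans x -170 to +90, y +-55 mm. The sample slides along +x on the deck (15 mm high) between two rails (tops 27 mm high, 54 mm apart, x -150 to +35). An arm 44 mm wide (50 to 72 mm high) overhangs from a column back to x -20 and carries the upright punch.
- stop (a point): The stop: middle of the front (-x) face of the stand's 60 mm wide column, at x = +35 mm in the stand's frame, 17 mm above the table. The sample's front edge rests against it when home.
- punch (a joint): Travel of the sprung punch, m: 0 up, 0.024 fully down (foot 1 mm above the sample). Spring 3 N up, 6.5 N down; it returns when let go. A stroke of the mallet at 0.2 to 0.3 m/s from 50 mm above the cap, aimed some 6 mm beyond the bottom (a held mallet yields a little), drives it down; under 0.08 m/s is no blow, over 0.5 too hard. It may be struck again.
- punch_top (a point): Centre of the top of the punch's round steel cap, 30 mm diameter, 10 mm thick; 108 mm above the table when up, 84 mm when fully down. It moves with the punch.
- coupon_flange (a point): Sample in the guide, 0.12 kg: white coated plate 130 x 50 x 4 mm, its rear end folded up as a flange (50 wide, 4 thick, top 55 mm above the table). Point: middle of the flange's rear face, 37 mm above the table; the front edge is 130 mm ahead along +x. Push this face along the stand's +x: it slides with light friction. Home: at x = -95 mm in the stand's frame; starts 20 to 50 mm short.
- mallet_grip (a point): Mallet, about 0.3 kg: black block head 40 (x) x 50 (y) x 80 mm tall standing on its striking face, level flat-sided wooden handle 24 wide, 28 mm tall, pointing along its -x to 145 mm from the head's centre. Point to grip: on the handle's centre line, 50 mm from the head's centre (30 mm from its side), 45 mm above the face. +x points to the head, z up.
- mallet_face (a point): Centre of the mallet's lower striking face (40 x 50 mm): 50 mm along the mallet's +x from the grip point and 45 mm below it. The mallet turns less in the grip if its near half, some 10 mm from here towards the handle, meets the cap.
- mat: Fixed black rubber mat, 220 mm (its x) x 120 mm (its y) x 4 mm, origin at the centre of its underside. The mallet stands on it and goes back on it.
- roller: Bystander: seam roller with a wooden handle, lying, 180 mm long, origin under its middle. Leave it.
- brush: Bystander: wooden wire brush 220 mm long. Leave it.
- spare: Bystander: a spare folded sample, alike to the one in the guide, lying on the table. Leave it.
Mind the look-alikes: they are no part of the job. What is shaped like the part that bears coupon_flange but orange or turquoise is not meant. Of the things that look like the part that bears mallet_grip, the smaller one is meant.

How it is judged:
On the way, in this order (a step that is already met when the one before it is completed fails the run):
1. the sample is pushed home against the stop (within 2.5 mm) (x of coupon_flange in the frame of stand above -0.0975 m), for 0.2 s.
2. with the sample home, a blow of the mallet moves the punch faster than 0.08 m/s between 6 and 20 mm of its travel, the mallet's face on it (centre within 35 mm of the cap's) (x of coupon_flange in the frame of stand above -0.0975 m and distance between mallet_face and punch_top below 0.035 m and value of joint punch between 0.006 and 0.02 m and velocity of joint punch above 0.08 m/s).
3. the mallet drives the punch right down (past 20 mm of its 24 mm), the sample still home (x of coupon_flange in the frame of stand above -0.0975 m and distance between mallet_face and punch_top below 0.035 m and value of joint punch above 0.02 m).
At the end, for the whole second after the job is handed in: The sample is within 3.5 mm of its stop, the punch has sprung up (within 2 mm), and the mallet stands upright (within 7 degrees), at rest on its striking face, with the face's centre over the mat (x of coupon_flange in the frame of stand above -0.0985 m and value of joint punch below 0.002 m and x of mallet_face in the frame of mat between -0.11 and 0.11 m and y of mallet_face in the frame of mat between -0.06 and 0.06 m and height (world z) of mallet_face below 0.009 m and angle between mallet_face's own z axis and vertical below 0.12 rad and linear speed of mallet below 0.02 m/s); the robot touches nothing.
It fails at once if the roller, brush or spare sample is moved by more than 30 mm (distance of any of roller, brush, spare from where it was at the start of the episode above 0.03 m).
It fails at once if the punch is pressed with the gripper or arm instead of the mallet (over 2 N) (contact force between any of the fingers, the arm and punch above 2 N).
It also fails if it takes over 69 s, if anything falls off the work surface, if the arm or the gripper's body presses on something with over 40 N, if the wrist force passes 120 N, or if a joint passes its speed limit or range.

## Robot

A 6-joint arm with a two-finger parallel gripper is mounted at the origin on the work surface. World frame = base frame: x ahead of the robot, y to its left, z up, the work surface at z = 0. Lengths are in m, angles in rad, forces in N, time in s.
With the tool pointing down it reaches from about 0.375 to 0.9 m from the base axis. Payload 3.1 kg.
Tool frame: the origin (TCP) lies between the finger pads; the fingertips stand manip.nose_length ahead of it and the grasp point (between the pads) lies 5 mm behind it (manip.nose_length is the distance from the TCP to the fingertips, in m); z points along the fingers, y is the line along which they close (so a half turn about z gives the same grasp; the last joint's range is limited). The gripper opens to 85 mm and grips with 20 to 120 N. Pads are 22 mm wide; open, the fingers measure 114 mm over their backs; the gripper's body (76 mm by 85 mm) begins 54 mm behind the grasp point. The pads swing forward as they close: fully open they stand 13 mm farther back than shut.
Start: joints at [-1.367, 0.527, 1.433, -0, 1.181, -0.178], TCP at [0.233, -0.58, 0.245] pointing down, gripper open.
Joint ranges: [-3.08, 3.08], [-0.75, 2.2], [0.22, 2.44], [-1.43, 4.57], [0, 2.65], [-2.85, 2.85]. Speed limits (rad/s): [2.79, 2.79, 3.14, 3.14, 3.14, 3.14].

## Interface

Orientations are given as a unit quaternion [x, y, z, w].
In Python, from station import monitor, eyes, job, manip gives the robot as it stands.
- The arm moves only by the shell command python3 -m pendant 'ROWS' [FORCE]. ROWS is JSON, a list that holds one entry, the list of rows, each a list of 7 numbers: the shift along the tool's x, y, z as a fraction of full scale, then the turn, a rotation vector about the tool's x, y, z as a fraction of full scale, then the opening, from 0 (shut) to 1 (fully open). A call has 1 to 20 rows; each row shifts and turns the commanded pose from where the row before left it, along the tool's axes as they then stand; what a row does not reach is not made up. Full scale, the value 1, is 800 mm for a shift and 0.12 rad for a turn. A row lasts 1/10 s, in which the tool goes at most 50 mm and 8.59 degrees, less where a joint would pass 70% of its speed; a pose out of reach is approached as far as the arm can. A call with a number of a shift or a turn outside -1 to 1 is refused whole. A call with a gripper value outside its range is refused whole. The fingers move at their own pace and stop on an object; FORCE is the grip in N (left out, the last holds). Time passes only in rows, so rows that do not move let the fingers close. It gives the time, the measured TCP pose, the force, the opening and the grip force at its end, in the units of the state.
- monitor.sense(): the state, without advancing time (a new reading comes with each control period).
- eyes.snapshot(name): name is "scene" or "top" or "wrist"; returns a dict with "pixels" (420x560x3 uint8, red, green, blue), "depth" (420x560 float32, m along the optical axis (not along the pixel's ray), 0 where there is no reading), "intrinsics" (3x3 intrinsics, pixels), "eye" and "attitude" of the camera in the world. Camera axes: x right, y down, z forward; pixel columns grow to the right and rows downward; lengths in m; the calibration is good to about 2 mm. The wrist camera is an equidistant fisheye: a pixel r from the principal point sees the ray r / f radians off the axis. A picture is of the moment at which its call begins.
- job.sign_off(): hands the job in; it is judged then, once.
The state is a dict: "t": time; "q": joint angles; "qd": joint speeds; "tau": joint torques, N m; "tcp_pos": TCP position; "tool_rot": TCP orientation; "force": force on the tool from outside, world axes, zero at the start; "ft_torque": the same for the moment, N m; "finger_gap": opening from 0.0 (shut) to 1.0 (fully open); "gripper_force": force on a finger pad.
Only numpy, scipy, OpenCV 4.12 (cv2) and the standard library are available. Lean on these libraries where they do the work, as an engineer would, in place of code of your own. Each camera call takes 0.05 s, during which the arm holds its last target. There are 200 camera calls.

## Working session

There is one attempt and no reset: what is moved stays moved. The work goes in short steps, Python scripts to look and compute and a shell command to move; the robot and the scene stay as the last step left them, time stands still between calls to the robot, and variables do not carry over. Pictures are saved under pics/ and viewed, at most 10 in all, crops included, and the job is handed in when it is done.

```bash
ls; mkdir -p pics; cat > h.py <<'E'
import numpy as np,cv2
from scipy.spatial.transform import Rotation as R
from station import monitor,eyes,job,manip
def snap(n):
    s=eyes.snapshot(n); a=np.array(s["attitude"],float)
    s["R"]=a if a.shape==(3,3) else R.from_quat(a).as_matrix()
    s["eye"]=np.array(s["eye"]); s["K"]=np.array(s["intrinsics"]); return s
def pts(s):
    "world xyz per pixel (pinhole)"
    K=s["K"];d=s["depth"];v,u=np.mgrid[:d.shape[0],:d.shape[1]]
    c=np.stack([(u-K[0,2])/K[0,0]*d,(v-K[1,2])/K[1,1]*d,d],-1)
    return c@s["R"].T+s["eye"]
def save(s,f,crop=None,k=1):
    im=s["pixels"][:,:,::-1]
    if crop: im=im[crop[1]:crop[3],crop[0]:crop[2]]
    cv2.imwrite(f,cv2.resize(im,None,fx=k,fy=k,interpolation=cv2.INTER_CUBIC))
E
python3 - <<'E'
from h import *
st=monitor.sense();print(st,manip.nose_length)
for n in("top","scene"):
    s=snap(n);save(s,f"pics/{n}0.png");print(n,s["eye"],s["R"].round(3).tolist(),s["K"].tolist())
    np.savez(f"{n}0.npz",**{k:s[k] for k in("pixels","depth","R","eye","K")})
E
```

```text
pics
{'t': 0.0, 'q': array([-1.36751548e+00,  5.28490145e-01,  1.43389359e+00, -6.51505329e-06,
        1.18141337e+00, -1.78472771e-01]), 'qd': array([-0.00087765,  0.00122081,  0.00048921, -0.00023949,  0.00042452,
        0.00171659]), 'tau': array([-2.09188661e-04, -4.42354918e+01, -1.78025436e+01, -5.01182558e-05,
        8.50678305e-03,  1.04115782e-05]), 'tcp_pos': array([ 0.2327435 , -0.57930826,  0.24432163]), 'tool_rot': array([ 9.81837433e-01,  1.89720952e-01, -1.66837852e-05, -1.10210405e-03]), 'force': array([1.01313021, 0.28348203, 0.33428638]), 'ft_torque': array([ 0.00244726,  0.0157647 , -0.00986489]), 'gripper_force': 0.0, 'finger_gap': 1.0021126761298975} 0.014
top [ 0.42787882 -0.02226971  1.58656941] [[0.027, -0.998, 0.057], [-1.0, -0.027, 0.003], [-0.001, -0.057, -0.998]] [[539.8429350065389, 0.0, 275.4823834679646], [0.0, 539.8429350065389, 209.06955035305225], [0.0, 0.0, 1.0]]
scene [ 0.87015915 -0.65823497  1.38119583] [[0.867, 0.439, -0.237], [0.498, -0.751, 0.434], [0.012, -0.494, -0.869]] [[483.00484457015045, 0.0, 281.0221380698942], [0.0, 483.00484457015045, 214.29028568557206], [0.0, 0.0, 1.0]]
```

View pics/top0.png

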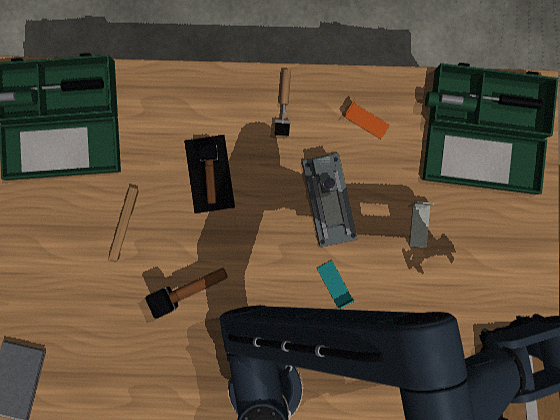

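View pics/scene0.png

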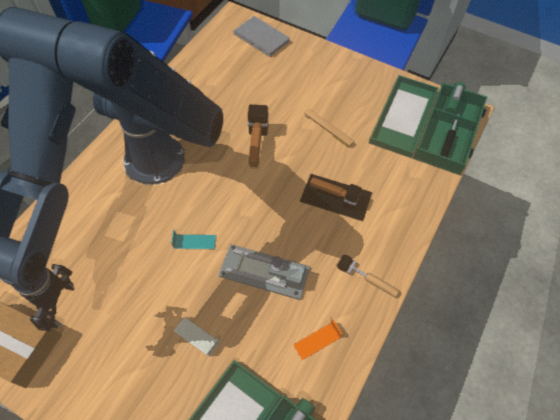

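The top view shows two mallets. One stands on the black mat at (210,172), and a larger one lies on bare table at (180,290). The task's mallet stands on the mat and is the smaller of the two, so I take the first. The stand is at (330,198), with the punch at (327,181). The white plate in its guide is the sample. The white spare (421,225), the orange plate (366,118) and the turquoise plate (335,283) are not meant.

```bash
python3 - <<'E'
from h import *
s=dict(np.load("top0.npz"));P=pts(s);hsv=cv2.cvtColor(s["pixels"],cv2.COLOR_RGB2HSV)
def box(u0,v0,u1,v1):
    m=np.zeros(P.shape[:2],bool);m[v0:v1,u0:u1]=1;return m
def rect(m,name):
    q=P[m];r=cv2.minAreaRect((q[:,:2]*1000).astype(np.float32));print(name,m.sum(),"mm",np.round(r[0],1),np.round(r[1],1),"ang",round(r[2],1),"z",np.percentile(q[:,2],[5,50,95]).round(4))
B=box(292,140,368,256)
z=P[:,:,2]
print("table z",np.median(z[240:300,240:300]))
m=B&(z>.008)&(z<.2); rect(cv2.morphologyEx(m.astype(np.uint8),cv2.MORPH_OPEN,np.ones((3,3)))>0,"stand")
rect(B&(z>.098)&(z<.13),"cap")
fl=B&(z>.040)&(z<.062); 
m2=fl.copy();m2[:195]=0;rect(m2,"flange")
M=box(180,130,240,215)
rect(M&(z>.07),"malhead");rect(M&(z>.045)&(z<.07),"malhandle")
mat=M&(hsv[:,:,2]<60)&(z<.012);rect(mat,"mat")
L=box(140,260,235,325);rect(L&(z>.06),"bighead");rect(L&(z>.03)&(z<.06),"bighandle")
im=s["pixels"][:,:,::-1]
a=cv2.resize(im[125:260,170:370],(800,540),interpolation=cv2.INTER_CUBIC);cv2.imwrite("pics/crop1.png",a)
E
```

```text
table z -0.0021121240635654237
stand 3016 mm [ 550.4 -173.6] [258.4 110.2] ang 13.3 z [0.0098 0.0187 0.0744]
cap 90 mm [ 588.4 -163.5] [28.4 27.6] ang 6.8 z [0.0995 0.1067 0.1118]
flange 25 mm [ 477.3 -190. ] [ 3.4 48.8] ang 12.8 z [0.0475 0.0524 0.0568]
malhead 279 mm [546.9 106.9] [342.6  77.1] ang 34.7 z [0.0738 0.0811 1.5866]
malhandle 412 mm [609.6 178.6] [ 49.4 164.1] ang 89.4 z [0.0501 0.0591 0.0657]
mat 2316 mm [621.3 170. ] [224.  145.2] ang 10.0 z [-0.0044  0.0015  0.0073]
bighead 1504 mm [284.3 128.4] [137. 393.] ang 24.4 z [0.0681 0.0844 0.3326]
bighandle 31 mm [297.1 197.2] [ 59.1 170.6] ang 27.7 z [0.0325 0.0512 0.0594]
```

View pics/crop1.png

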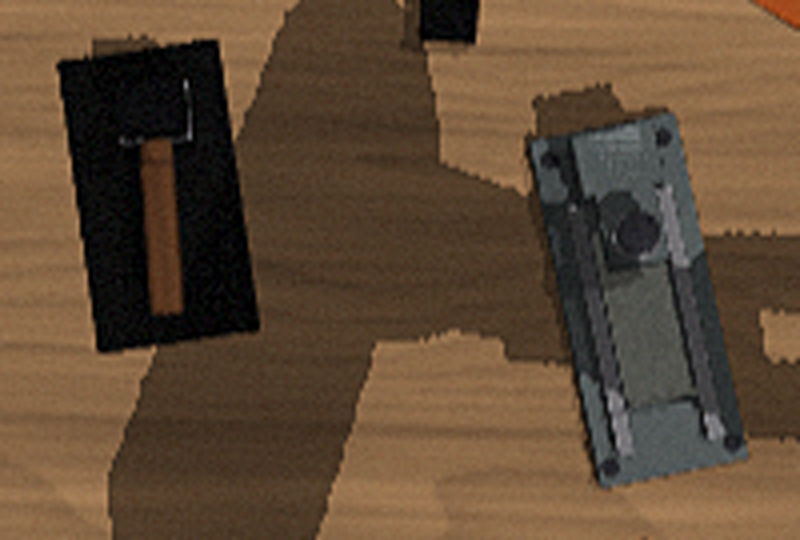

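The crop confirms the choices: the mallet at (165,185) stands on the mat with its head up-image, and the light plate at (655,330) lies in the guide. Measured: stand origin (0.589,-0.164) with yaw 13.3°, and the flange's rear face at about stand x -0.117. I'll shut the gripper and go behind the flange first.

```bash
python3 -m pendant '[[[0,0,0,0,0,0.63,0],[0,0,0,0,0,0.62,0],[0.0305,-0.0335,0,0,0,0,0],[0.0305,-0.0335,0,0,0,0,0],[0.0305,-0.0335,0,0,0,0,0],[0.0305,-0.0335,0,0,0,0,0],[0.0305,-0.0335,0,0,0,0,0],[0.0305,-0.0335,0,0,0,0,0],[0.0305,-0.0335,0,0,0,0,0],[0.0305,-0.0335,0,0,0,0,0],[0.0305,-0.0335,0,0,0,0,0],[0.0305,-0.0335,0,0,0,0,0],[0.0305,-0.0335,0,0,0,0,0],[0.0305,-0.0335,0,0,0,0,0],[0,0,0,0,0,0,0],[0,0,0,0,0,0,0]]]'
cat >> h.py <<'E'
O=np.array([.5893,-.1644]);YAW=np.radians(13.3)
def w(sx,sy,z): c,n=np.cos(YAW),np.sin(YAW);return np.array([O[0]+c*sx-n*sy,O[1]+n*sx+c*sy,z])
def to(target,yaw_to=None):
    st=monitor.sense();r=R.from_quat(st["tool_rot"]);X=r.as_matrix()
    d=X.T@(target-st["tcp_pos"])
    print("t",round(st["t"],2),"tcp",st["tcp_pos"].round(4),"yaw",np.degrees(np.arctan2(X[1,0],X[0,0])).round(2),"tilt",X[:,2].round(4),"gap",round(st["finger_gap"],3),"F",st["force"].round(1),"gf",round(float(st["gripper_force"]),1))
    print("shift mm",(d*1000).round(1),"units",(d/.8).round(4),"len",np.linalg.norm(d).round(3))
E
python3 -c "
from h import *
to(w(-.150,0,.046))"
```

```text
t: 1.7
tcp_pos: [0.444, -0.199, 0.2451]
tool_rot: [0.993, 0.117, -0.0, -0.0]
force: [-1.1, -0.7, -0.1]
finger_gap: 0.002
gripper_force: 0.0
t 1.7 tcp [ 0.444  -0.199   0.2451] yaw 13.42 tilt [-7.e-04 -0.e+00 -1.e+00] gap 0.002 F [-1.1 -0.7 -0.1] gf 0.0
shift mm [ -0.5  -0.2 199.1] units [-0.0007 -0.0003  0.2489] len 0.199
```

```bash
python3 -m pendant '[[[0,0,0.05,0,0,0,0],[0,0,0.05,0,0,0,0],[0,0,0.05,0,0,0,0],[0,0,0.05,0,0,0,0],[0,0,0.0489,0,0,0,0],[0,0,0,0,0,0,0],[0.01,0,0,0,0,0,0],[0.01,0,0,0,0,0,0],[0.01,0,0,0,0,0,0],[0.01,0,0,0,0,0,0],[0.007,0,0,0,0,0,0],[0,0,0,0,0,0,0]]]'
python3 - <<'E'
from h import *
to(w(-.106,0,.046))
s=snap("top");P=pts(s);z=P[:,:,2];u=np.s_[195:256,292:368]
save(s,"pics/a.png",(290,140,370,260),5)
E
```

```text
t: 2.9
tcp_pos: [0.4821, -0.1911, 0.0471]
tool_rot: [0.993, 0.116, 0.001, 0.001]
force: [1.2, -0.1, 0.1]
finger_gap: -0.001
gripper_force: 0.0
t 2.9 tcp [ 0.4821 -0.1911  0.0471] yaw 13.35 tilt [ 0.0025 -0.0016 -1.    ] gap -0.001 F [ 1.2 -0.1  0.1] gf 0.0
shift mm [ 4.5 -1.3  1.1] units [ 0.0056 -0.0017  0.0014] len 0.005
```

View pics/a.png

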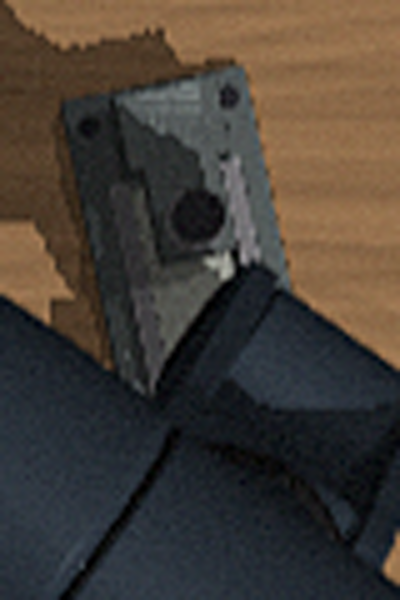

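The arm hides the flange here; the cap is still clear at about (198,212) in the crop. I'll push on in small steps and watch the force.

```bash
python3 -m pendant '[[[0.003,-0.001,0,0,0,0,0],[0.003,0,0,0,0,0,0],[0,0,0,0,0,0,0]]]'; python3 -m pendant '[[[0.0025,0,0,0,0,0,0],[0,0,0,0,0,0,0]]]';python3 -c "
from h import *
to(w(-.106,0,.046))"
```

```text
t: 3.25
tcp_pos: [0.4851, -0.1891, 0.0461]
tool_rot: [0.993, 0.116, -0.0, -0.0]
force: [0.3, -0.7, -0.7]
finger_gap: -0.004
gripper_force: 0.0
t: 3.45
tcp_pos: [0.4871, -0.1887, 0.0461]
tool_rot: [0.993, 0.116, 0.0, -0.0]
force: [0.3, -0.6, -0.2]
finger_gap: 0.001
gripper_force: 0.0
t 3.45 tcp [ 0.4871 -0.1887  0.0461] yaw 13.28 tilt [ 0.e+00  1.e-04 -1.e+00] gap 0.001 F [ 0.3 -0.6 -0.2] gf 0.0
shift mm [-1.  -0.2  0.1] units [-0.0012 -0.0002  0.0001] len 0.001
```

```bash
for i in 1; do python3 -m pendant '[[[0.003,0,0,0,0,0,0],[0,0,0,0,0,0,0]]]'; done; python3 -m pendant '[[[0.003,0,0,0,0,0,0],[0,0,0,0,0,0,0]]]'; python3 -c "
from h import *
to(w(-.106,0,.046))"
```

```text
t: 3.65
tcp_pos: [0.4876, -0.1879, 0.0461]
tool_rot: [0.993, 0.116, -0.002, -0.001]
force: [-5.3, -2.6, 2.5]
finger_gap: 0.002
gripper_force: 2.6
t: 3.85
tcp_pos: [0.4877, -0.1875, 0.0461]
tool_rot: [0.993, 0.117, -0.004, -0.001]
force: [-10.6, -6.5, 5.4]
finger_gap: -0.001
gripper_force: 6.2
t 3.85 tcp [ 0.4877 -0.1875  0.0461] yaw 13.41 tilt [-0.0086  0.0016 -1.    ] gap -0.001 F [-10.6  -6.5   5.4] gf 6.2
shift mm [-1.8  0.9  0.1] units [-0.0022  0.0011  0.0001] len 0.002
```

It's against the stop at 12 N. I'll hold, back off and rise, then measure the mallet properly from the saved top view by the handle's colour.

```bash
python3 -m pendant '[[[0,0,0,0,0,0,0],[0,0,0,0,0,0,0],[0,0,0,0,0,0,0],[-0.02,0,0,0,0,0,0],[-0.02,0,0,0,0,0,0],[0,0,-0.05,0,0,0,0],[0,0,-0.05,0,0,0,0],[0,0,-0.05,0,0,0,1],[0,0,-0.05,0,0,0,1],[0,0,-0.05,0,0,0,1],[0,0,0,0,0,0,1]]]'
python3 - <<'E'
from h import *
s=dict(np.load("top0.npz"));P=pts(s);hsv=cv2.cvtColor(s["pixels"],cv2.COLOR_RGB2HSV);z=P[:,:,2]
m=np.zeros(z.shape,bool);m[155:206,198:220]=1
m&=(hsv[:,:,1]>90)&(hsv[:,:,2]>60)&(z>.03)
v,u=np.nonzero(m);print(m.sum(),u.min(),u.max(),v.min(),v.max(),np.median(z[m]))
# rays onto z=0.059
def ray(u,v,h):
    d=np.stack([(u-s["K"][0,2])/s["K"][0,0],(v-s["K"][1,2])/s["K"][1,1],np.ones(len(u))],-1)@s["R"].T
    return (s["eye"]+d*((h-s["eye"][2])/d[:,2:]))[:,:2]
q=ray(u.astype(float),v.astype(float),.063)
r=cv2.minAreaRect((q*1000).astype(np.float32));print("handle",r)
c=q.mean(0);e=np.linalg.svd(q-c)[2][0];e*=np.sign(e[0]);print("c",c,"yaw",np.degrees(np.arctan2(e[1],e[0])),"ends",((q-c)@e).min(),((q-c)@e).max())
h=np.zeros(z.shape,bool);h[130:175,185:235]=1;h&=(z>.07)&(z<.1);hq=P[h];print("head",h.sum(),hq[:,:2].mean(0),cv2.minAreaRect((hq[:,:2]*1000).astype(np.float32)))
m=np.zeros(z.shape,np.uint8);m[130:216,180:240]=1;k=((hsv[:,:,2]<45)&(m>0)).astype(np.uint8);k=cv2.morphologyEx(k,cv2.MORPH_CLOSE,np.ones((15,15)))
k=cv2.morphologyEx(k,cv2.MORPH_OPEN,np.ones((5,5)));v,u=np.nonzero(k);print("mat",cv2.minAreaRect((ray(u*1.,v*1.,.004)*1000).astype(np.float32)))
end=c+e*((q-c)@e).min()
print("grip est",end+e*.095)
st=monitor.sense()
E
```

```text
t: 4.95
tcp_pos: [0.4637, -0.1969, 0.2517]
tool_rot: [0.993, 0.116, 0.005, 0.004]
force: [-0.1, -0.2, 0.6]
finger_gap: 0.681
gripper_force: 0.0
314 205 215 160 203 0.059892868541241095
handle ((588.783203125, 170.46591186523438), (123.076171875, 21.833696365356445), 6.044416427612305)
c [0.58848169 0.16998446] yaw 5.202716080369947 ends -0.061202846072294016 0.06182205252075241
head 256 [0.67040139 0.17977119] ((671.1160278320312, 180.02003479003906), (40.95281982421875, 50.64274597167969), 5.599520683288574)
mat ((618.457763671875, 180.49746704101562), (219.0500030517578, 120.01199340820312), 10.161520004272461)
grip est [0.6221396  0.17304918]
```

```bash
python3 -m pendant '[[[0,0,0,0,0,0.56,1],[0,0,0,0,0,0.56,1],[0.0219,-0.0403,0,0,0,0,1],[0.0219,-0.0403,0,0,0,0,1],[0.0219,-0.0403,0,0,0,0,1],[0.0219,-0.0403,0,0,0,0,1],[0.0219,-0.0403,0,0,0,0,1],[0.0219,-0.0403,0,0,0,0,1],[0.0219,-0.0403,0,0,0,0,1],[0.0219,-0.0403,0,0,0,0,1],[0.0219,-0.0403,0,0,0,0,1],[0.0219,-0.0403,0,0,0,0,1],[0.0219,-0.0403,0,0,0,0,1],[0,0,0.05,0,0,0,1],[0,0,0.05,0,0,0,1],[0,0,0,0,0,0,1]]]'
python3 - <<'E'
from h import *
to(np.array([.621,.175,.044]))
s=snap("top");P=pts(s);z=P[:,:,2];np.savez("top1.npz",**{k:s[k] for k in("pixels","depth","R","eye","K")})
m=np.zeros(z.shape,bool);m[195:256,292:368]=1;m&=(z>.04)&(z<.062)
q=P[m][:,:2]-O;c,n=np.cos(YAW),np.sin(YAW);sx=q@[c,n];sy=q@[-n,c];print("flange stand x",len(sx),np.percentile(sx,[5,50,95]),np.median(sy))
save(snap("wrist"),"pics/w.png")
E
```

```text
t: 6.55
tcp_pos: [0.6129, 0.1767, 0.1594]
tool_rot: [0.999, 0.049, -0.007, 0.0]
force: [-1.3, -1.0, 0.0]
finger_gap: 1.003
gripper_force: 0.0
t 6.55 tcp [0.6129 0.1767 0.1594] yaw 5.61 tilt [-0.0145 -0.0015 -0.9999] gap 1.003 F [-1.3 -1.   0. ] gf 0.0
shift mm [  9.6   2.5 115.3] units [0.012  0.0031 0.1441] len 0.116
flange stand x 27 [-0.09540852 -0.09372467 -0.09199302] 0.0008656386321915755
```

View pics/w.png

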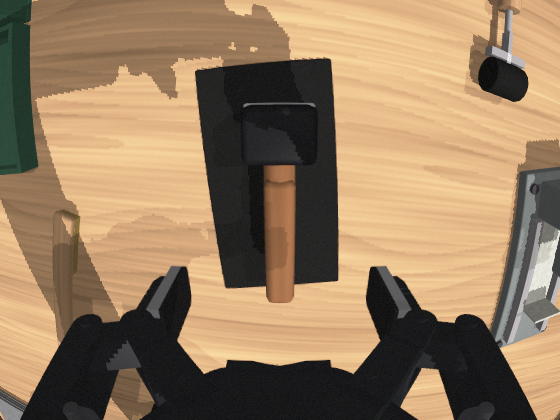

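The wrist view shows the handle (265–295, 165–300) upright and centred between the fingers, with its head at (280,135). The flange has moved 21 mm and reads home. I'll wait a row to settle, then go down.

```bash
python3 -m pendant '[[[0,0,0,0,0,0,1],[0,0,0,0,0,0,1]]]' >/dev/null; python3 -c "
from h import *
to(np.array([.621,.175,.044]))"
```

```text
t 6.85 tcp [0.6194 0.1766 0.1686] yaw 5.55 tilt [ 4.6e-03  5.0e-04 -1.0e+00] gap 0.996 F [ 0.5 -0.3  0.2] gf 0.0
shift mm [  0.9   1.8 124.6] units [0.0011 0.0022 0.1558] len 0.125
```

```bash
python3 -m pendant '[[[0.001,0.002,0.039,0,0,0,1],[0,0,0.039,0,0,0,1],[0,0,0.039,0,0,0,1],[0,0,0.0388,0,0,0,1],[0,0,0,0,0,0,1],[0,0,0,0,0,0,1],[0,0,0,0,0,0,0],[0,0,0,0,0,0,0],[0,0,0,0,0,0,0],[0,0,0,0,0,0,0],[0,0,0,0,0,0,0],[0,0,0,0,0,0,0],[0,0,0,0,0,0,0],[0,0,0,0,0,0,0]]]' 110; python3 -c "
from h import *
to(np.array([.621,.175,.044]))"
```

```text
t: 8.25
tcp_pos: [0.6192, 0.1754, 0.0426]
tool_rot: [0.999, 0.049, 0.001, -0.0]
force: [0.1, 0.3, 5.8]
finger_gap: 0.264
gripper_force: 107.1
t 8.25 tcp [0.6192 0.1754 0.0426] yaw 5.58 tilt [ 1.3e-03  2.0e-04 -1.0e+00] gap 0.264 F [0.1 0.3 5.8] gf 107.1
shift mm [ 1.7  0.6 -1.4] units [ 0.0021  0.0007 -0.0017] len 0.002
```

Gripped at 107 N. Next: lift and carry it over the punch.

```bash
python3 -m pendant '[[[0,0,-0.02,0,0,0,0],[0,0,-0.044,0,0,0,0],[0,0,-0.044,0,0,0,0],[0,0,-0.044,0,0,0,0],[0,0,-0.044,0,0,0,0],[-0.005,0.0175,0,0,0,0,0],[-0.011,0.0349,0,0,0,0,0],[-0.011,0.0349,0,0,0,0,0],[-0.011,0.0349,0,0,0,0,0],[-0.011,0.0349,0,0,0,0,0],[-0.011,0.0349,0,0,0,0,0],[-0.011,0.0349,0,0,0,0,0],[-0.011,0.0349,0,0,0,0,0],[-0.011,0.0349,0,0,0,0,0],[-0.011,0.0349,0,0,0,0,0],[-0.011,0.0349,0,0,0,0,0],[-0.011,0.0349,0,0,0,0,0],[-0.005,0.0175,0,0,0,0,0],[0,0,0,0,0,0,0],[0,0,0,0,0,0,0]]]'
python3 -m pendant '[[[0,0,0,0,0,0,0],[0,0,0,0,0,0,0]]]' >/dev/null
python3 - <<'E'
from h import *
to(np.array([.5472,-.1681,.1966]))
save(snap("wrist"),"pics/w2.png")
s=snap("scene");save(s,"pics/s2.png",(180,200,340,320),5)
E
```

```text
t: 10.25
tcp_pos: [0.5463, -0.1679, 0.1976]
tool_rot: [0.999, 0.048, -0.001, -0.001]
force: [-0.3, 0.4, -2.2]
finger_gap: 0.271
gripper_force: 107.9
t 10.45 tcp [ 0.5471 -0.1671  0.1982] yaw 5.68 tilt [-5.e-04  5.e-04 -1.e+00] gap 0.266 F [ 0.7  0.2 -3. ] gf 107.9
shift mm [-0.   1.   1.6] units [-0.      0.0012  0.002 ] len 0.002
```

View pics/w2.png

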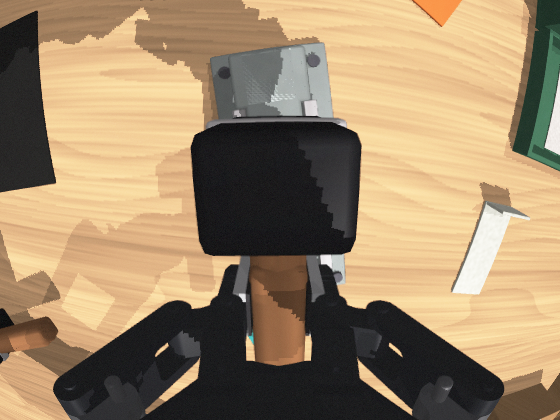

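View pics/s2.png

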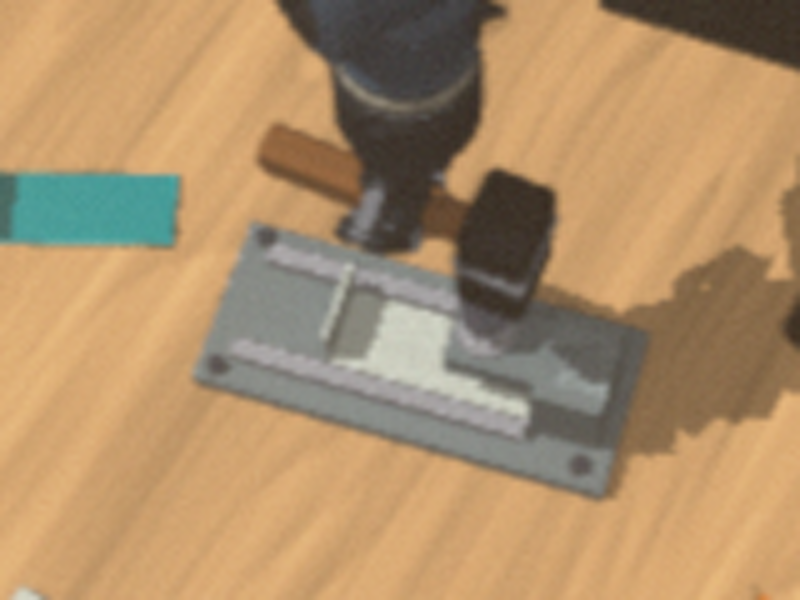

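The wrist view shows the mallet level, its head (275,190) over the punch with the stand's top end beyond. In the scene crop the cap shows just under the head at (485,335), and the sample is in place. Now the blow, at about 0.27 m/s over 81 mm, then straight back up.

```bash
python3 -m pendant '[[[0,0,0.034,0,0,0,0],[0,0,0.034,0,0,0,0],[0,0,0.034,0,0,0,0],[0,0,0,0,0,0,0]]]' 120; python3 -m pendant '[[[0,0,0,0,0,0,0]]]'; python3 -c "
from h import *
to(np.array([.5472,-.1681,.1966]))"
```

```text
t: 10.95
tcp_pos: [0.5467, -0.1676, 0.1153]
tool_rot: [0.999, 0.049, -0.001, -0.001]
force: [3.8, 0.6, -14.6]
finger_gap: 0.264
gripper_force: 185.9
t: 11.05
tcp_pos: [0.5479, -0.1684, 0.1175]
tool_rot: [0.999, 0.049, 0.001, 0.0]
force: [-2.3, -0.8, -0.1]
finger_gap: 0.266
gripper_force: 167.7
t 11.05 tcp [ 0.5479 -0.1684  0.1175] yaw 5.61 tilt [ 1.3e-03 -5.0e-04 -1.0e+00] gap 0.266 F [-2.3 -0.8 -0.1] gf 167.7
shift mm [ -0.5  -0.3 -79.1] units [-0.0007 -0.0004 -0.0989] len 0.079
```

```bash
python3 - <<'E'
from h import *
s=snap("scene");save(s,"pics/s3.png",(200,200,320,300),6)
E
```

```text
(no output)
```

View pics/s3.png

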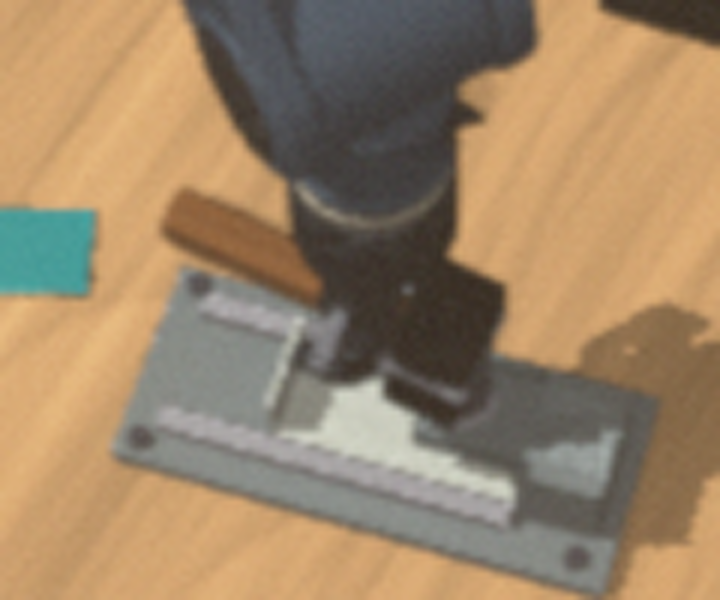

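The scene crop shows the head pressed down onto the cap at (440,390), and the sample's flange still home at (285,370). I'll raise it, then compare the mallet's tilt in the grip with before and check the punch.

```bash
python3 -m pendant '[[[0,0,-0.03,0,0,0,0],[0,0,-0.034,0,0,0,0],[0,0,-0.038,0,0,0,0],[0,0,0,0,0,0,0],[0,0,0,0,0,0,0],[0,0,0,0,0,0,0]]]' ; python3 - <<'E'
from h import *
to(np.array([.5472,-.1681,.1966]))
a=snap("wrist")["pixels"]
b=cv2.imread("pics/w2.png")[:,:,::-1]
for im in(b,a):
    g=im.max(2)[100:260,150:400]; m=(g<60).astype(np.uint8)
    n,l,st,c=cv2.connectedComponentsWithStats(m);i=st[1:,4].argmax()+1;print(st[i],c[i])
s=snap("scene");P=pts(s);z=P[:,:,2];X=monitor.sense();f=X["tcp_pos"]
print("head pts z"); 
for n in("scene",):
    d=P-f; R_=R.from_quat(X["tool_rot"]).as_matrix();t=d@R_
    m=(abs(t[...,1])<.03)&(t[...,0]>.025)&(t[...,0]<.08)&(t[...,2]<.05)&(t[...,2]>-.06); q=t[m]
    up=q[q[:,2]<-.030];print(len(q),len(up));
    A=np.c_[up[:,0],up[:,1],np.ones(len(up))];k=np.linalg.lstsq(A,up[:,2],rcond=None)[0];print("top plane slope x,y deg",np.degrees(k[:2]),"z at x=.05",k[0]*.05+k[2])
hd=t[(abs(t[...,1])<.02)&(t[...,0]<-.05)&(t[...,0]>-.095)&(abs(t[...,2])<.05)]
print("handle",len(hd));print(np.c_[hd[:,0],hd[:,2]][::10].round(4).tolist())
save(s,"pics/s4.png",(180,200,340,320),5)
E
```

```text
t: 11.7
tcp_pos: [0.5462, -0.1679, 0.1972]
tool_rot: [0.999, 0.049, -0.001, -0.001]
force: [-0.2, -0.2, -2.7]
finger_gap: 0.267
gripper_force: 127.0
t 11.7 tcp [ 0.5462 -0.1679  0.1972] yaw 5.59 tilt [-0.0022  0.0012 -1.    ] gap 0.267 F [-0.2 -0.2 -2.7] gf 127.0
shift mm [1.  0.3 0.6] units [0.0013 0.0003 0.0008] len 0.001
[   41    22   170   134 20292] [123.39276562  87.23979894]
[   38    80   178    80 13270] [126.77407687 120.87498116]
head pts z
367 267
top plane slope x,y deg [8.94528015 7.31598899] z at x=.05 -0.04854148739691747
handle 174
[[-0.094, -0.0499], [-0.0896, -0.0472], [-0.0813, -0.0459], [-0.082, -0.0473], [-0.0892, -0.0429], [-0.0624, -0.0429], [-0.0712, -0.0498], [-0.0918, -0.0413], [-0.0668, -0.0436], [-0.0898, -0.0356], [-0.0629, -0.0439], [-0.0811, -0.0353], [-0.0553, -0.0404], [-0.0649, -0.0446], [-0.0726, -0.0383], [-0.0748, -0.0263], [-0.0687, -0.0259], [-0.056, -0.0264]]
```

View pics/s4.png

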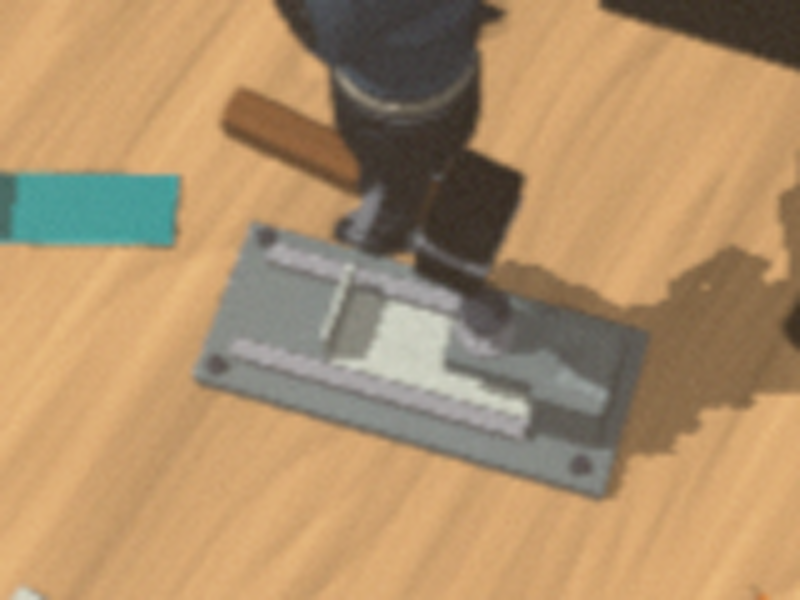

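The crop shows the mallet has shifted up and back in the grip since s2: handle end now (235,105), face bottom (455,265). The cap has sprung up (485,310) and the sample is home. I'll measure its profile in the tool frame from the wrist depth and scene depth.

```bash
cat >> h.py <<'E'
def wpts(s):
    K=s["K"];d=s["depth"];v,u=np.mgrid[:d.shape[0],:d.shape[1]]
    x=(u-K[0,2])/K[0,0];y=(v-K[1,2])/K[1,1];th=np.hypot(x,y);k=np.tan(np.minimum(th,1.5))/np.maximum(th,1e-9)
    return np.stack([x*k*d,y*k*d,d],-1)@s["R"].T+s["eye"]
def tool(P):
    X=monitor.sense();return (P-X["tcp_pos"])@R.from_quat(X["tool_rot"]).as_matrix()
def prof(t,ok,name):
    ok=ok&(abs(t[...,1])<.010)&(t[...,2]<.045)&(t[...,2]>-.075)
    for lo in np.arange(-.14,.10,.01):
        m=ok&(t[...,0]>=lo)&(t[...,0]<lo+.01)
        if m.sum()>3: print(name,round(lo+.005,3),m.sum(),np.percentile(t[m][:,2],[5,50,95]).round(4))
E
python3 - <<'E'
from h import *
s=snap("wrist");prof(tool(wpts(s)),s["depth"]>0,"wrist")
s=snap("scene");prof(tool(pts(s)),s["depth"]>0,"scene")
s=snap("top");P=pts(s);q=P-np.r_[O,0];r=np.hypot(q[...,0],q[...,1]);print("top near cap z",np.percentile(P[r<.013][:,2],[10,50,90]))
E
```

```text
wrist -0.015 307 [-0.0381 -0.0371 -0.0355]
wrist -0.005 1203 [-0.0375 -0.036  -0.0336]
wrist 0.005 614 [-0.035  -0.0329 -0.0299]
wrist 0.015 2732 [-0.0743 -0.0686 -0.0608]
wrist 0.025 1553 [-0.0545 -0.0536 -0.0526]
wrist 0.035 2364 [-0.0539 -0.0528 -0.0516]
wrist 0.045 2678 [-0.0527 -0.0516 -0.0505]
wrist 0.055 4420 [-0.0513 -0.0489  0.0021]
scene -0.105 12 [-0.0499 -0.0475 -0.0454]
scene -0.095 23 [-0.052  -0.0466 -0.0433]
scene -0.085 25 [-0.0492 -0.0455 -0.0422]
scene -0.075 28 [-0.0477 -0.0439 -0.0405]
scene -0.065 25 [-0.0462 -0.043  -0.0377]
scene -0.055 23 [-0.046  -0.0427 -0.0387]
scene -0.045 21 [-0.0436 -0.0407 -0.0374]
scene -0.035 14 [-0.0435 -0.0386 -0.036 ]
scene 0.015 13 [-0.0589 -0.0339 -0.0289]
scene 0.025 25 [-0.0561 -0.052  -0.0488]
scene 0.035 27 [-0.0554 -0.0519 -0.05  ]
scene 0.045 29 [-0.0545 -0.0511 -0.0047]
scene 0.055 33 [-0.0528 -0.0472 -0.0172]
top near cap z [0.49097615 0.50180519 0.50643213]
```

The mallet has slid about 11 mm up and 12 mm back in the grip, with the nose about 7° down. So the stroke may have bottomed only marginally. I'll level it, set it on the mat, regrip properly and strike once more, a little more gently. Levelling comes first.

```bash
python3 -m pendant '[[[0,0,0,0,0.34,0,0],[0,0,0,0,0.34,0,0],[0,0,0,0,0.34,0,0],[0,0,0,0,0,0,0],[0,0,0,0,0,0,0]]]' 120 ; python3 - <<'E'
from h import *
to(np.array([.638,.177,.160]))
to(np.array([.638,.177,.029]))
X=monitor.sense()
def lvl(P): 
    d=P-X["tcp_pos"];a=np.radians(5.6);return np.stack([d[...,0]*np.cos(a)+d[...,1]*np.sin(a),d[...,0]*np.sin(a)-d[...,1]*np.cos(a),-d[...,2]],-1)
s=snap("wrist");prof(lvl(wpts(s)),s["depth"]>0,"wrist")
s=snap("scene");prof(lvl(pts(s)),s["depth"]>0,"scene")
E
```

```text
t: 12.45
tcp_pos: [0.5469, -0.1686, 0.1981]
tool_rot: [0.997, 0.048, 0.06, -0.003]
force: [-0.6, 0.1, -3.8]
finger_gap: 0.261
gripper_force: 126.8
t 12.45 tcp [ 0.5469 -0.1686  0.1981] yaw 5.56 tilt [ 0.1203  0.012  -0.9927] gap 0.261 F [-0.6  0.1 -3.8] gf 126.8
shift mm [ 118.6 -335.1   52.9] units [ 0.1483 -0.4189  0.0661] len 0.359
t 12.45 tcp [ 0.5469 -0.1686  0.1981] yaw 5.56 tilt [ 0.1203  0.012  -0.9927] gap 0.261 F [-0.6  0.1 -3.8] gf 126.8
shift mm [ 102.8 -335.1  182.9] units [ 0.1285 -0.4189  0.2287] len 0.395
wrist -0.015 729 [-0.0364 -0.0354 -0.0339]
wrist -0.005 1300 [-0.0361 -0.0341 -0.0305]
wrist 0.005 2518 [-0.0745 -0.0688 -0.061 ]
wrist 0.015 897 [-0.0663 -0.0562 -0.0549]
wrist 0.025 2224 [-0.0575 -0.0566 -0.0557]
wrist 0.035 2543 [-0.0575 -0.0566 -0.0557]
wrist 0.045 2859 [-0.0575 -0.0565 -0.0555]
wrist 0.055 2560 [-0.0561 -0.0504  0.0043]
scene -0.105 23 [-0.0384 -0.0342 -0.032 ]
scene -0.095 22 [-0.0376 -0.0352 -0.0325]
scene -0.085 22 [-0.0389 -0.0349 -0.0306]
scene -0.075 23 [-0.0389 -0.0356 -0.0314]
scene -0.065 23 [-0.0378 -0.0346 -0.0307]
scene -0.055 18 [-0.0375 -0.0338 -0.0268]
scene -0.045 14 [-0.0397 -0.0345 -0.0296]
scene 0.005 12 [-0.0617 -0.0328 -0.0254]
scene 0.015 18 [-0.0588 -0.0559 -0.0531]
scene 0.025 25 [-0.0604 -0.0566 -0.0537]
scene 0.035 28 [-0.0593 -0.0561 -0.0528]
scene 0.045 27 [-0.0585 -0.055  -0.0526]
scene 0.055 43 [-0.0551 -0.0243  0.0163]
```

Level now: the face is 23.5 mm below and 33 mm ahead of the TCP. Carrying it back over the mat.

```bash
python3 -m pendant '[[[0.0062,-0.0175,0.0028,0,0,0,0],[0.01236,-0.0349,0.0055,0,0,0,0],[0.01236,-0.0349,0.0055,0,0,0,0],[0.01236,-0.0349,0.0055,0,0,0,0],[0.01236,-0.0349,0.0055,0,0,0,0],[0.01236,-0.0349,0.0055,0,0,0,0],[0.01236,-0.0349,0.0055,0,0,0,0],[0.01236,-0.0349,0.0055,0,0,0,0],[0.01236,-0.0349,0.0055,0,0,0,0],[0.01236,-0.0349,0.0055,0,0,0,0],[0.01236,-0.0349,0.0055,0,0,0,0],[0.01236,-0.0349,0.0055,0,0,0,0],[0.0062,-0.0175,0.0028,0,0,0,0],[-0.002,0,0.0165,0,0,0,0],[-0.004,0,0.033,0,0,0,0],[-0.004,0,0.033,0,0,0,0],[-0.004,0,0.033,0,0,0,0],[-0.0025,0,0.02,0,0,0,0],[0,0,0,0,0,0,0],[0,0,0,0,0,0,0]]]'; python3 - <<'E'
from h import *
to(np.array([.638,.177,.0280]))
X=monitor.sense()
a=np.radians(5.6);s=snap("wrist");d=wpts(s)-X["tcp_pos"];prof(np.stack([d[...,0]*np.cos(a)+d[...,1]*np.sin(a),d[...,0]*np.sin(a)-d[...,1]*np.cos(a),-d[...,2]],-1),s["depth"]>0,"wrist")
E
```

```text
t: 14.55
tcp_pos: [0.6385, 0.1766, 0.0511]
tool_rot: [0.997, 0.048, 0.061, -0.003]
force: [0.9, -0.5, -2.1]
finger_gap: 0.265
gripper_force: 126.8
t 14.55 tcp [0.6385 0.1766 0.0511] yaw 5.55 tilt [ 0.1215  0.0117 -0.9925] gap 0.265 F [ 0.9 -0.5 -2.1] gf 126.8
shift mm [-3.3 -0.4 22.9] units [-0.0041 -0.0005  0.0286] len 0.023
wrist -0.015 727 [-0.0364 -0.0354 -0.0339]
wrist -0.005 1298 [-0.036  -0.0341 -0.0305]
wrist 0.005 2524 [-0.0745 -0.0688 -0.0612]
wrist 0.015 917 [-0.0644 -0.0561 -0.0549]
wrist 0.025 2219 [-0.0575 -0.0566 -0.0557]
wrist 0.035 2546 [-0.0576 -0.0566 -0.0557]
wrist 0.045 2855 [-0.0575 -0.0566 -0.0555]
wrist 0.055 2541 [-0.0562 -0.0501  0.0063]
wrist 0.075 8 [0.0447 0.0448 0.0449]
wrist 0.085 5 [0.0448 0.0449 0.0449]
```

```bash
python3 -m pendant '[[[-0.0017,0,0.014,0,0,0,0],[-0.0012,0,0.01,0,0,0,0],[-0.0005,0,0.0037,0,0,0,0],[0,0,0,0,0,0,0],[0,0,0,0,0,0,0]]]'; python3 -c "
from h import *
to(np.array([.638,.177,.0280]))"
```

```text
t: 15.1
tcp_pos: [0.6384, 0.1772, 0.0288]
tool_rot: [0.997, 0.049, 0.061, -0.003]
force: [0.5, -0.1, -1.7]
finger_gap: 0.266
gripper_force: 126.8
t 15.1 tcp [0.6384 0.1772 0.0288] yaw 5.59 tilt [ 0.1217  0.0119 -0.9925] gap 0.266 F [ 0.5 -0.1 -1.7] gf 126.8
shift mm [-0.5  0.2  0.8] units [-0.0007  0.0002  0.001 ] len 0.001
```

```bash
python3 -m pendant '[[[-0.0002,0,0.0015,0,0,0,0],[0,0,0,0,0,0,0],[0,0,0,0,0,0,0]]]'; python3 -m pendant '[[[0,0,0,0,0,0,0.6],[0,0,0,0,0,0,1],[0,0,0,0,0,0,1],[0,0,0,0,0,0,1],[0,0,0,0,0,0,1],[0,0,-0.02,0,0,0,1],[0,0,-0.04,0,0,0,1],[0,0,-0.04,0,0,0,1],[0,0,0,0,-0.34,0,1],[0,0,0,0,-0.34,0,1],[0,0,0,0,-0.34,0,1],[0,0,-0.03,0,0,0,1],[0,0,0,0,0,0,1],[0,0,0,0,0,0,1]]]' 
cat >> h.py <<'E'
def mallet():
    s=snap("wrist");P=wpts(s);hsv=cv2.cvtColor(s["pixels"],cv2.COLOR_RGB2HSV);z=P[...,2];D=s["depth"]>0
    near=(abs(P[...,0]-.61)<.2)&(abs(P[...,1]-.18)<.09)&D
    h=near&(z>.07)&(z<.097)&(hsv[...,2]<110);r=cv2.minAreaRect((P[h][:,:2]*1000).astype(np.float32));print("head",h.sum(),np.round(r[0],1),np.round(r[1],1),round(r[2],1))
    q=P[h];q=q[(abs(q[:,0]-r[0][0]/1e3)<.015)&(abs(q[:,1]-r[0][1]/1e3)<.018)];A=np.c_[q[:,:2]-q[:,:2].mean(0),np.ones(len(q))];k=np.linalg.lstsq(A,q[:,2],rcond=None)[0];print("top slope deg",np.degrees(k[:2]).round(2),"z",k[2].round(4))
    h=near&(z>.05)&(z<.075)&(hsv[...,1]>90);q=P[h][:,:2]
    if len(q)>50:
        c=q.mean(0);e=np.linalg.svd(q-c,full_matrices=False)[2][0];e*=np.sign(e[0]);print("handle",len(q),c.round(4),"yaw",np.degrees(np.arctan2(e[1],e[0])).round(2),"z",np.median(P[h][:,2]).round(4))
E
python3 - <<'E'
from h import *
mallet();to(np.array([.621,.175,.044]))
E
```

```text
t: 15.4
tcp_pos: [0.6386, 0.1772, 0.028]
tool_rot: [0.997, 0.049, 0.062, -0.003]
force: [-0.7, -1.2, -1.0]
finger_gap: 0.262
gripper_force: 126.9
t: 16.8
tcp_pos: [0.6289, 0.1762, 0.1323]
tool_rot: [0.999, 0.049, 0.001, -0.0]
force: [-0.0, -0.6, -0.6]
finger_gap: 1.003
gripper_force: 0.0
head 5878 [672.1 181. ] [40.3 50.1] 4.9
top slope deg [0.08 0.12] z 0.0846
handle 4505 [0.5954 0.1734] yaw 5.26 z 0.0629
t 16.85 tcp [0.6282 0.1762 0.1314] yaw 5.58 tilt [ 3.e-04  0.e+00 -1.e+00] gap 1.002 F [-0.1 -0.9 -0.1] gf 0.0
shift mm [-7.3  0.4 87.4] units [-0.0091  0.0006  0.1093] len 0.088
```

The mallet stands upright again on the mat at (0.672,0.181). Regripping.

```bash
python3 -m pendant '[[[-0.0078,0.0003,0.0273,0,0,0,1],[0,0,0.0273,0,0,0,1],[0,0,0.0273,0,0,0,1],[0,0,0.0265,0,0,0,1],[0,0,0,0,0,0,1],[0,0,0,0,0,0,1],[0,0,0,0,0,0,0],[0,0,0,0,0,0,0],[0,0,0,0,0,0,0],[0,0,0,0,0,0,0],[0,0,0,0,0,0,0],[0,0,0,0,0,0,0],[0,0,0,0,0,0,0],[0,0,0,0,0,0,0]]]' 120; python3 -c "
from h import *
to(np.array([.622,.175,.044]))"
```

```text
t: 18.25
tcp_pos: [0.6227, 0.1754, 0.0453]
tool_rot: [0.999, 0.049, 0.0, -0.0]
force: [-0.3, 0.3, 5.3]
finger_gap: 0.266
gripper_force: 117.4
t 18.25 tcp [0.6227 0.1754 0.0453] yaw 5.59 tilt [ 9.e-04  1.e-04 -1.e+00] gap 0.266 F [-0.3  0.3  5.3] gf 117.4
shift mm [-0.7  0.4  1.3] units [-0.0009  0.0005  0.0016] len 0.001
```

```bash
python3 -m pendant '[[[0,0,-0.02,0,0,0,0],[0,0,-0.044,0,0,0,0],[0,0,-0.044,0,0,0,0],[0,0,-0.044,0,0,0,0],[0,0,-0.044,0,0,0,0],[-0.005,0.0175,0,0,0,0,0],[-0.011,0.0349,0,0,0,0,0],[-0.011,0.0349,0,0,0,0,0],[-0.011,0.0349,0,0,0,0,0],[-0.011,0.0349,0,0,0,0,0],[-0.011,0.0349,0,0,0,0,0],[-0.011,0.0349,0,0,0,0,0],[-0.011,0.0349,0,0,0,0,0],[-0.011,0.0349,0,0,0,0,0],[-0.011,0.0349,0,0,0,0,0],[-0.011,0.0349,0,0,0,0,0],[-0.011,0.0349,0,0,0,0,0],[-0.005,0.0175,0,0,0,0,0],[0,0,0,0,0,0,0],[0,0,0,0,0,0,0]]]' >/dev/null
python3 - <<'E'
from h import *
to(np.array([.5472,-.1681,.1966]))
s=snap("wrist");prof(tool(wpts(s)),s["depth"]>0,"wrist")
s=snap("scene");prof(tool(pts(s)),s["depth"]>0,"scene")
P=pts(s);q=P[...,:2]-O;c,n=np.cos(YAW),np.sin(YAW);sx=q@[c,n];sy=q@[-n,c]
m=(P[...,2]>.04)&(P[...,2]<.06)&(abs(sy)<.024)&(sx<-.07)&(sx>-.14);print("flange",m.sum(),np.percentile(sx[m],[5,50,95]))
E
```

```text
t 20.25 tcp [ 0.55   -0.1678  0.2004] yaw 5.53 tilt [-0.0016  0.0017 -1.    ] gap 0.262 F [-0.8  0.5 -2.5] gf 117.9
shift mm [-2.8  0.1  3.8] units [-0.0035  0.0001  0.0047] len 0.005
wrist -0.035 226 [-0.0189 -0.0179 -0.0165]
wrist -0.025 649 [-0.0189 -0.0179 -0.0165]
wrist -0.015 725 [-0.0188 -0.0179 -0.0164]
wrist -0.005 824 [-0.0188 -0.0179 -0.0164]
wrist 0.005 996 [-0.019  -0.0178 -0.0163]
wrist 0.015 3672 [-0.0742 -0.0661 -0.0139]
wrist 0.035 1478 [-0.0398 -0.0388 -0.0377]
wrist 0.045 2027 [-0.0399 -0.039  -0.0381]
wrist 0.055 2243 [-0.0399 -0.039  -0.038 ]
wrist 0.065 3321 [-0.0396 -0.0378  0.0153]
wrist 0.075 152 [-0.0088 -0.0065 -0.0021]
scene -0.095 12 [-0.0194 -0.017  -0.0118]
scene -0.085 25 [-0.0212 -0.0173 -0.0121]
scene -0.075 22 [-0.0192 -0.0164 -0.0118]
scene -0.065 24 [-0.0204 -0.0179 -0.0147]
scene -0.055 25 [-0.0199 -0.017  -0.0129]
scene -0.045 25 [-0.0205 -0.0166 -0.0133]
scene -0.035 16 [-0.0212 -0.0184 -0.0162]
scene 0.005 4 [-0.02   -0.0171 -0.0136]
scene 0.015 25 [-0.0186 -0.0138 -0.01  ]
scene 0.025 14 [-0.0343 -0.0154 -0.0089]
scene 0.035 23 [-0.0408 -0.0392 -0.0353]
scene 0.045 28 [-0.042  -0.0389 -0.0345]
scene 0.055 26 [-0.0411 -0.0371 -0.034 ]
scene 0.065 54 [-0.0391 -0.0251  0.0296]
flange 35 [-0.09299428 -0.08972753 -0.08853677]
```

```bash
python3 -m pendant '[[[0,0,0.025,0,0,0,0],[0,0,0.025,0,0,0,0],[0,0,0.025,0,0,0,0],[0,0,0.025,0,0,0,0]]]' 120;  python3 -m pendant '[[[0,0,0,0,0,0,0]]]';python3 - <<'E'
from h import *
to(np.array([.5472,-.1681,.1966]))
s=snap("wrist");prof(tool(wpts(s)),s["depth"]>0,"wrist")
E
```

```text
t: 20.75
tcp_pos: [0.5501, -0.1671, 0.1222]
tool_rot: [0.999, 0.05, -0.001, 0.0]
force: [-38.5, -2.4, 92.3]
finger_gap: 0.261
gripper_force: 133.7
t: 20.85
tcp_pos: [0.5493, -0.1671, 0.1216]
tool_rot: [0.999, 0.05, -0.002, -0.0]
force: [-2.8, -0.3, 3.4]
finger_gap: 0.261
gripper_force: 124.8
t 20.85 tcp [ 0.5493 -0.1671  0.1216] yaw 5.74 tilt [-3.7e-03  2.0e-04 -1.0e+00] gap 0.261 F [-2.8 -0.3  3.4] gf 124.8
shift mm [ -2.5   0.7 -75. ] units [-0.0031  0.0009 -0.0937] len 0.075
wrist -0.035 326 [-0.0174 -0.0163 -0.0148]
wrist -0.025 579 [-0.018  -0.017  -0.0156]
wrist -0.015 674 [-0.0189 -0.0178 -0.0163]
wrist -0.005 778 [-0.0197 -0.0187 -0.0173]
wrist 0.005 1071 [-0.06   -0.0193 -0.0177]
wrist 0.015 2927 [-0.0744 -0.0682 -0.0185]
wrist 0.025 362 [-0.0432 -0.0421 -0.0409]
wrist 0.035 1816 [-0.0444 -0.0435 -0.0425]
wrist 0.045 2140 [-0.0453 -0.0443 -0.0434]
wrist 0.055 2482 [-0.0461 -0.0452 -0.0442]
wrist 0.065 3804 [-0.0457 -0.0389  0.003 ]
wrist 0.075 238 [0.0135 0.0207 0.0269]
```

The force hit 92 N at the bottom stop, and the resting force of about 6 N matches the fully compressed spring, so the punch was driven right down. The mallet is about 5° nose-up in the grip. I'll raise it gently, level it and measure.

```bash
python3 -m pendant '[[[0,0,-0.01,0,0,0,0],[0,0,-0.02,0,0,0,0],[0,0,-0.03,0,0,0,0],[0,0,-0.035,0,0,0,0],[0,0,0,0,-0.37,0,0],[0,0,0,0,-0.37,0,0],[0,0,0,0,0,0,0],[0,0,0,0,0,0,0]]]' >/dev/null;python3 - <<'E'
from h import *
X=monitor.sense();a=np.radians(5.6)
s=snap("wrist");d=wpts(s)-X["tcp_pos"];prof(np.stack([d[...,0]*np.cos(a)+d[...,1]*np.sin(a),d[...,0]*np.sin(a)-d[...,1]*np.cos(a),-d[...,2]],-1),s["depth"]>0,"wrist")
to(np.array([.619,.175,.19]))
to(np.array([.619,.175,.06]))
s=snap("scene");P=pts(s);q=P[...,:2]-O;r=np.hypot(q[...,0],q[...,1]);m=(r<.018)&(P[...,2]<.13)&(P[...,2]>.07);print("cap z",m.sum(),np.percentile(P[m][:,2],[5,50,95]) if m.any() else 0)
E
```

```text
wrist -0.035 212 [-0.0202 -0.0193 -0.0178]
wrist -0.025 557 [-0.0202 -0.0194 -0.0179]
wrist -0.015 655 [-0.0202 -0.0193 -0.0179]
wrist -0.005 746 [-0.0203 -0.0193 -0.0179]
wrist 0.005 910 [-0.0202 -0.0192 -0.0178]
wrist 0.015 3200 [-0.0741 -0.0664 -0.0174]
wrist 0.025 302 [-0.0742 -0.07   -0.0608]
wrist 0.035 1372 [-0.0412 -0.0403 -0.0391]
wrist 0.045 1991 [-0.0414 -0.0405 -0.0396]
wrist 0.055 2306 [-0.0413 -0.0404 -0.0395]
wrist 0.065 4801 [-0.041  -0.0379  0.0193]
wrist 0.075 339 [-0.0107 -0.0071 -0.0022]
t 21.75 tcp [ 0.5505 -0.1676  0.1969] yaw 5.63 tilt [-0.0881 -0.008  -0.9961] gap 0.263 F [ 0.5  0.1 -3. ] gf 123.9
shift mm [ 102.  -334.3   -1.9] units [ 0.1275 -0.4178 -0.0024] len 0.349
t 21.75 tcp [ 0.5505 -0.1676  0.1969] yaw 5.63 tilt [-0.0881 -0.008  -0.9961] gap 0.263 F [ 0.5  0.1 -3. ] gf 123.9
shift mm [ 113.5 -334.2  127.6] units [ 0.1418 -0.4177  0.1594] len 0.375
cap z 90 [0.07218306 0.08497351 0.10964081]
```

```bash
python3 -m pendant '[[[0.0053,-0.0174,0,0,0,0,0],[0.01063,-0.0348,0,0,0,0,0],[0.01063,-0.0348,0,0,0,0,0],[0.01063,-0.0348,0,0,0,0,0],[0.01063,-0.0348,0,0,0,0,0],[0.01063,-0.0348,0,0,0,0,0],[0.01063,-0.0348,0,0,0,0,0],[0.01063,-0.0348,0,0,0,0,0],[0.01063,-0.0348,0,0,0,0,0],[0.01063,-0.0348,0,0,0,0,0],[0.01063,-0.0348,0,0,0,0,0],[0.01063,-0.0348,0,0,0,0,0],[0.0053,-0.0174,0,0,0,0,0],[0.0015,0,0.017,0,0,0,0],[0.0031,0,0.035,0,0,0,0],[0.0031,0,0.035,0,0,0,0],[0.0031,0,0.035,0,0,0,0],[0.0031,0,0.035,0,0,0,0],[0,0,0,0,0,0,0],[0,0,0,0,0,0,0]]]'; python3 -c "
from h import *
to(np.array([.619,.175,.044]))"
```

```text
t: 23.8
tcp_pos: [0.6185, 0.1728, 0.0612]
tool_rot: [0.998, 0.048, -0.046, 0.002]
force: [-0.4, 0.5, -2.9]
finger_gap: 0.261
gripper_force: 123.8
t 23.8 tcp [0.6185 0.1728 0.0612] yaw 5.51 tilt [-0.0908 -0.0091 -0.9958] gap 0.261 F [-0.4  0.5 -2.9] gf 123.8
shift mm [ 2.3 -2.1 17. ] units [ 0.0028 -0.0027  0.0213] len 0.017
```

```bash
python3 -m pendant '[[[0.001,0,0.011,0,0,0,0],[0.0009,0,0.0075,0,0,0,0],[0.0003,0,0.003,0,0,0,0],[0,0,0,0,0,0,0],[0,0,0,0,0,0,0]]]'; python3 -m pendant '[[[0,0,0,0,0,0,0.6],[0,0,0,0,0,0,1],[0,0,0,0,0,0,1],[0,0,0,0,0,0,1],[0,0,0,0,0,0,1],[0,0,-0.02,0,0,0,1],[0,0,-0.04,0,0,0,1],[0,0,-0.04,0,0,0,1],[0,0,0,0,0.37,0,1],[0,0,0,0,0.37,0,1],[0,0,-0.05,0,0,0,1],[0,0,-0.05,0,0,0,1],[0,0,0,0,0,0,1],[0,0,0,0,0,0,1]]]' 
python3 - <<'E'
from h import *
mallet()
s=snap("top");P=pts(s);z=P[...,2];q=P[...,:2]-O;c,n=np.cos(YAW),np.sin(YAW);sx=q@[c,n];sy=q@[-n,c]
m=(z>.04)&(z<.062)&(abs(sy)<.026)&(sx<-.07)&(sx>-.14);print("flange",m.sum(),np.percentile(sx[m],[5,50,95]))
m=(np.hypot(sx,sy)<.012);print("cap z",np.percentile(z[m],[5,50,95]))
save(s,"pics/end.png")
E
```

```text
t: 24.3
tcp_pos: [0.6197, 0.1741, 0.045]
tool_rot: [0.998, 0.049, -0.044, 0.002]
force: [0.0, -0.6, -3.4]
finger_gap: 0.259
gripper_force: 123.8
t: 25.7
tcp_pos: [0.6274, 0.1748, 0.207]
tool_rot: [0.999, 0.049, 0.002, -0.0]
force: [0.8, 0.2, -0.8]
finger_gap: 0.999
gripper_force: 0.0
head 3051 [668.7 179.3] [39.5 49.9] 5.7
top slope deg [ 0.19 -0.03] z 0.0846
handle 2915 [0.5905 0.1713] yaw 5.45 z 0.0629
flange 26 [-0.09538886 -0.0937178  -0.09199369]
cap z [0.09936933 0.10564487 0.11173665]
```

View pics/end.png

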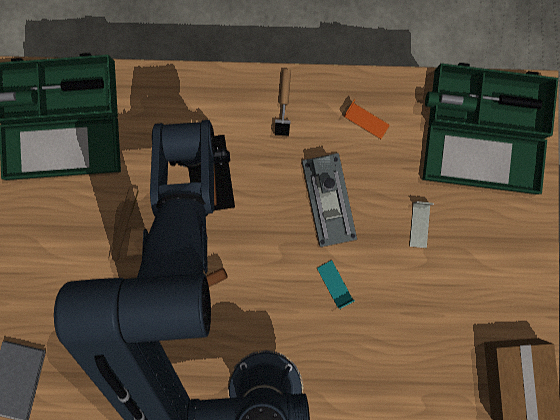

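The final view shows the arm clear over the mat, the punch up at (328,181), the sample home and the bystanders where they were. The mallet measures upright on the mat.

```bash
python3 -c "
from station import job
print(job.sign_off())"
```

```text
the job is handed in; nothing more can be done
None
```

The sample is home, the mallet drove the punch right down (on a second blow, after regripping) and it sprang back up, the mallet stands upright on the mat, and the job is handed in.

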